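# Prop up the tea-timer tablet

## Task

Swing the folding prop leg of the tablet stand out until it is pressed firmly against its stop, without forcing it. Then take the tea-timer tablet out of its charging dock, set its lower edge in the stand's front tray and lean it gently back on the leg, centred, with its screen facing the lip side. Leave the cups, the tin and the kettle alone.

Things in the scene. Friction and masses are not known exactly. Their poses are not given: they have to be found in the camera images.
- stand: White tablet stand held to the trolley by magnets (does not move). Base plate 136 (x) x 118 (y) x 12 mm high; origin at the centre of its underside, z up, front towards -x. At the front two black lip blocks, tops 26 mm above the trolley, stand at x -62 to -54 mm and y +/-27 to +/-59 mm, with a gap between them.
- stand_tray (a point): Middle of the stand's tray, 44 mm in front of the stand's centre on the base's top (z 12 mm): the dark 20 mm strip behind the lip where the tablet's lower edge goes (stand x -54 to -34 mm). Axes as the stand's.
- stand_hinge (a point): Nominal hinge axis of the prop leg (along the stand's y), at stand x +16, z 22 mm. The hinge block is clamped up to 12 mm farther forward or back along x, which this reading does not show. The leg is a flat 30 x 5 mm aluminium bar with an orange crossbar (12 mm thick, 44 mm long along y) centred 85 mm from the hinge axis.
- leg (a joint): Leg angle (rad): 0 = folded flat, crossbar to the front (-x); grows as it rises and swings back; 1.57 = straight up. Stiff hinge: about 3 N at the crossbar moves it, it stays where left. A solid stop ends it at 1.42 and hardly gives. Press home with a steady 8 to 12 N for half a second; under 5 N is not firm, over 18 N strains the hinge.
- tablet_center (a point): Centre of the tea-timer tablet: a slab 10 (x) x 110 (y) x 160 mm (z), about 0.25 kg, aluminium back, dark screen with turquoise ring on its -x face. Starts upright in the dock's slot, underside 8 mm and top edge 168 mm above the trolley. On the stand it leans back 17 to 30 degrees, top to the stand's +x, touching the crossbar about 100 mm up its back; let go leaning, not to fall back.
- dock: Black charging dock (does not move), base 80 (x) x 130 (y) mm, origin at the centre of its underside; two walls 34 mm high leave a slot 14 mm wide along y, slot floor at z 8 mm, open upwards and at the ends.
- cup1: Glass cup, 72 mm across, 80 mm high, origin at the centre of its underside. Leave alone.
- cup2: The second glass cup, same size. Leave alone.
- tin: Orange plastic tin with a white twist cap, 72 mm across, 105 mm high, origin at the centre of its underside. Leave alone.
- kettle: Steel electric kettle with a black handle at its -y side and a spout at +y, 156 mm across and 230 mm long over handle and spout, 215 mm high, origin at the centre of its underside. Leave alone.
Things that resemble listed ones, but are neither listed nor needed, are in the scene too. Leave any yellow look-alike of the part that bears tablet_center alone. Of the things that look like the stand, the larger one is meant.

How it is judged (in metres and radians):
On the way, in this order (a step that is already met when the one before it is completed fails the run):
1. the leg is pressed against its stop with at least 5 N (joint over 1.40) (value of joint leg above 1.4 rad and contact force between the fingers and leg above 5 N), for 0.2 s.
2. the tablet's centre is over the stand, at most 50 mm from the stand's centre (horizontal distance between tablet_center and stand below 0.05 m), for 0.1 s.
At the end, for the whole second after the job is handed in: Leg at its stop (joint over 1.38). Tablet released, at rest, leaning 0.25 to 0.58 rad, screen to the lip side, square within 0.14 rad; its centre in the stand's frame: x -35 to +12, y within 20, height 76 to 98 mm (value of joint leg above 1.38 rad and angle between tablet_center's own z axis and vertical between 0.25 and 0.58 rad and angle between the y axis of tablet_center and the y axis of stand, either way round below 0.14 rad and y of tablet_center in the frame of stand between -0.02 and 0.02 m and x of tablet_center in the frame of stand between -0.035 and 0.012 m and height (world z) of tablet_center between 0.076 and 0.098 m and x of stand in the frame of tablet_center above 0.02 m and linear speed of tablet below 0.02 m/s); the robot touches nothing.
It fails at once if the leg is pushed with more than 18 N (contact force between the fingers and leg above 18 N).
It fails at once if the tablet is let fall (over 0.5 m/s or 3 rad/s while not held) (contact force between the fingers and tablet below 0.05 N and (linear speed of tablet above 0.5 m/s or angular speed of tablet above 3 rad/s)).
It fails at once if a cup, the tin or the kettle is moved more than 15 mm (distance of any of cup1, cup2, tin, kettle from where it was at the start of the episode above 0.015 m).
It also fails if it takes over 67 s, if anything falls off the work surface, if the arm or the gripper's body presses on something with over 40 N, if the wrist force passes 120 N, or if a joint passes its speed limit or range.

## Robot

A 6-joint arm with a two-finger parallel gripper is mounted at the origin on the work surface. World frame = base frame: x ahead of the robot, y to its left, z up, the work surface at z = 0. Lengths are in mm, angles in rad, forces in N, time in s.
With the tool pointing down it reaches from about 300 to 775 mm from the base axis. Payload 14.6 kg.
Tool frame: the origin (TCP) lies on the front face of the gripper's body, between the roots of the fingers; the fingertips stand 97 mm ahead of it and the grasp point (between the pads) lies 78 mm ahead of it; z points along the fingers, y is the line along which they close (so a half turn about z gives the same grasp; the last joint's range is limited). The gripper opens to 94 mm and grips with 3 to 60 N. Pads are 16 mm wide; open, the fingers measure 119 mm over their backs; the gripper's body (75 mm by 177 mm) begins 78 mm behind the grasp point.
Start: joints at [-1.174, 0.3, 1.521, -0, 1.321, -0.067], TCP at [246.034, -491.891, 302.646] pointing down, gripper open.
Joint ranges: [-3.03, 3.03], [-0.79, 2.21], [0.23, 2.52], [-1.04, 4.18], [0, 3.07], [-2.55, 2.55]. Speed limits (rad/s): [2.22, 2.22, 2.57, 3.14, 3.14, 3.14].

## Interface

Orientations are given as [roll, pitch, yaw] about the fixed x, y, z axes, in that order (R = Rz(yaw) Ry(pitch) Rx(roll)).
In Python, from cell import * gives the robot as it stands.
- The arm moves only by the tool carry_out, never from a script. Its arguments are lists of equal length, an entry for each row: "slide": the shift along the world's x, y, z scaled (see below), a list of three; "dr": the turn, a rotation vector about the world's x, y, z scaled (see below), a list of three; "gripper": the opening in per cent of the stroke, from 0 (shut) to 100 (fully open). A call has 1 to 10 rows; each row is the pose to reach, as a shift and turn from the pose commanded when the call began, turning the shorter way round; what a row does not reach only later rows make up. The controller multiplies each number of a shift by 0.25 m and each number of a turn by 360 degrees. A row lasts 1/12 s, in which the tool goes at most 41.7 mm and 7.16 degrees, less where a joint would pass 70% of its speed; a pose out of reach is approached as far as the arm can. A call with a number of a shift or a turn outside -1 to 1 is refused whole. A call with a gripper value outside its range is refused whole. The fingers move at their own pace and stop on an object; "newtons" is the grip in N (left out, the last holds). Time passes only in rows, so rows that repeat a pose let the fingers close. It gives the time, the measured TCP pose, the force, the opening and the grip force at its end, in the units of the state.
- read_state(): the state, without advancing time (a new reading comes with each control period).
- camera(name): name is "scene" or "side" or "wrist"; returns the picture (400x640x3 uint8, red, green, blue); there is no depth.
- camera_model(name): a dict with "vfov" (degrees; the focal length in pixels is half the picture's height over the tangent of half this angle, whatever the lens; pixels are square), "cx", "cy" (the principal point, pixels), "R" (3x3) and "t" (3): a world point X has camera coordinates R X + t. Camera axes: x right, y down, z forward; pixel columns grow to the right and rows downward; lengths in mm; the calibration is good to about 2 mm. A picture is of the moment at which its call begins: read the wrist's pose just before it. camera_model takes no time and is no camera call; for the wrist camera it gives the pose at the moment of the call.
- sign_off(): hands the job in; it is judged then, once.
The state is a dict: "clock": time; "joints": joint angles; "qd": joint speeds; "effort": joint torques, N m; "eef_pos": TCP position; "eef_rot": TCP orientation; "wrist_force": force on the tool from outside, world axes, zero at the start; "moment": the same for the moment, N m; "finger_gap": finger opening in mm; "finger_force": force on a finger pad.
Only numpy, scipy, OpenCV 4.12 (cv2) and the standard library are available. Lean on these libraries where they do the work, as an engineer would, in place of code of your own. Each camera call takes 0.05 s, during which the arm holds its last target. There are 200 camera calls.

## Working session

There is one attempt and no reset: what is moved stays moved. The work goes in short steps, Python scripts to look and compute and a tool call to move; the robot and the scene stay as the last step left them, time stands still between calls to the robot, and variables do not carry over. Pictures are saved under pics/ and viewed, at most 10 in all, crops included, and the job is handed in when it is done.

Besides the shell and the picture viewer there is one more tool, called after ">>>" in YAML: its name, and indented under it one key for each argument. carry_out: Moves the arm, as the interface text tells. Its arguments: {"type":"object","properties":{"slide":{"type":"array","items":{"type":"array","items":{"type":"number","minimum":-1,"maximum":1}}},"dr":{"type":"array","items":{"type":"array","items":{"type":"number","minimum":-1,"maximum":1}}},"gripper":{"type":"array","items":{"type":"number"}},"newtons":{"type":"number"}},"required":["slide","dr","gripper"]}

```bash
mkdir -p pics; ls; python3 - <<'E'
from cell import *
import cv2,numpy as np
s=read_state();print(s)
a=camera("scene");b=camera("side")
for n in("scene","side","wrist"):
    m=camera_model(n);print(n,m["vfov"],m["cx"],m["cy"],np.round(m["R"],3).tolist(),np.round(m["t"],1))
cv2.imwrite("pics/scene.png",a[:,:,::-1]);cv2.imwrite("pics/side.png",b[:,:,::-1])
E
```

```text
pics
{'clock': 0.0, 'joints': array([-1.17358793e+00,  3.00457631e-01,  1.52157132e+00, -4.43421519e-06,
        1.32072597e+00, -6.66051684e-02]), 'qd': array([ 0.00030852,  0.00047428,  0.00054926,  0.00101349, -0.00130708,
       -0.00155018]), 'effort': array([-1.93436535e-03, -5.31810093e+01, -3.52743566e+01,  7.06798607e-02,
        2.42807984e-02, -8.39719291e-05]), 'eef_pos': array([ 245.98388915, -491.75546983,  302.09779144]), 'eef_rot': array([-3.14043268e+00, -7.30703339e-05,  4.63814625e-01]), 'wrist_force': array([ 0.72037929, -0.59411749, -0.12919856]), 'moment': array([-0.00665862,  0.01260213, -0.02068486]), 'finger_force': 0.0, 'finger_gap': 93.97858738549064}
scene 53.38847360015105 318.3325707118135 196.6307771364041 [[0.285, 0.959, -0.014], [0.735, -0.227, -0.639], [-0.616, 0.172, -0.769]] [-141.  -361.5 1477.6]
side 56.41163984864576 313.8581399283521 194.95419290705496 [[0.967, -0.253, -0.0], [-0.19, -0.725, -0.662], [0.167, 0.641, -0.749]] [-555.2  122.2  833.6]
wrist 62.09263637248282 321.0922728327472 197.99665814222266 [[0.448, -0.894, -0.001], [-0.857, -0.429, 0.285], [-0.255, -0.127, -0.959]] [-549.6  -30.8  392.2]
```

View pics/scene.png

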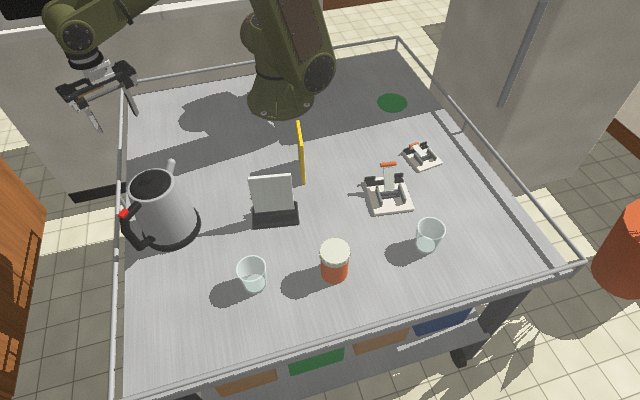

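View pics/side.png

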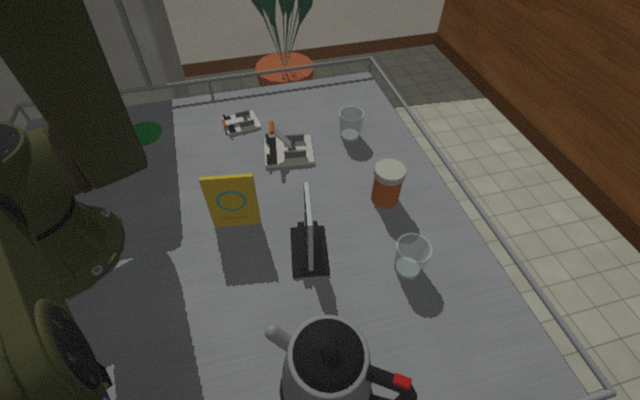

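Scene picture: larger stand (388,195), small look-alike stand (422,155), grey/white-backed tablet in black dock (272,195), yellow look-alike tablet (300,150), cups (252,275) and (430,235), tin (335,262), kettle (165,205). Side picture: large stand (290,150), small stand (240,122), tablet edge-on (308,230), yellow one (232,200). I choose the larger stand and the dock tablet, and check both in one close crop.

```bash
cat > h.py <<'E'
from cell import *
import cv2,numpy as np
def ray(n,uv,m=None):
    m=m or camera_model(n);R=np.array(m["R"]);t=np.array(m["t"]);f=200/np.tan(np.radians(m["vfov"]/2))
    d=R.T@np.array([(uv[0]-m["cx"])/f,(uv[1]-m["cy"])/f,1]);return -R.T@t,d/np.linalg.norm(d)
def onz(n,uv,z,m=None):
    o,d=ray(n,uv,m);return o+d*(z-o[2])/d[2]
def tri(rays):
    A=sum(np.eye(3)-np.outer(d,d) for o,d in rays);b=sum((np.eye(3)-np.outer(d,d))@o for o,d in rays)
    return np.linalg.solve(A,b)
def proj(n,X,m=None):
    m=m or camera_model(n);f=200/np.tan(np.radians(m["vfov"]/2))
    c=np.array(m["R"])@np.array(X,float)+np.array(m["t"]);return np.array([m["cx"]+f*c[0]/c[2],m["cy"]+f*c[1]/c[2]])
E
python3 - <<'E'
from h import *
a=cv2.imread("pics/scene.png");b=cv2.imread("pics/side.png")
def crop(im,x,y):return cv2.resize(im[y:y+75,x:x+100],(400,300),interpolation=cv2.INTER_CUBIC)
o=np.vstack([np.hstack([crop(a,345,148),crop(b,235,110)]),np.hstack([crop(a,225,160),cv2.resize(b[175:285,235:382],(400,300),interpolation=cv2.INTER_CUBIC)])])
cv2.imwrite("pics/crop1.png",o)
for n,im in(("scene",a),("side",b)):
    h=cv2.cvtColor(im,cv2.COLOR_BGR2HSV)
    k=cv2.inRange(h,(3,150,100),(18,255,255));N,_,st,c=cv2.connectedComponentsWithStats(k)
    print(n,[(st[i].tolist(),c[i].round(1).tolist()) for i in range(1,N) if st[i][4]>8])
E
```

```text
scene [([409, 142, 9, 5, 16], [412.8, 144.1]), ([0, 157, 46, 146, 3220], [17.0, 220.6]), ([381, 162, 15, 5, 46], [387.6, 163.6]), ([616, 199, 24, 100, 1116], [631.6, 242.0]), ([610, 221, 11, 20, 67], [615.2, 231.7]), ([620, 222, 3, 7, 9], [620.8, 224.7]), ([19, 234, 19, 74, 475], [28.0, 271.6]), ([623, 234, 4, 7, 10], [624.7, 236.7]), ([611, 244, 5, 5, 15], [613.1, 246.5]), ([341, 263, 7, 18, 46], [344.5, 271.6]), ([0, 332, 9, 38, 214], [2.7, 347.7]), ([10, 338, 9, 16, 103], [13.8, 345.5]), ([5, 353, 11, 19, 131], [10.1, 362.5])]
side [([289, 52, 11, 14, 51], [294.1, 58.5]), ([257, 54, 23, 16, 106], [268.6, 61.2]), ([298, 55, 13, 10, 45], [303.7, 59.8]), ([305, 69, 7, 7, 20], [308.3, 71.8]), ([288, 71, 8, 7, 19], [291.3, 74.3]), ([296, 73, 10, 7, 26], [300.6, 75.2]), ([270, 74, 5, 5, 10], [272.3, 76.2]), ([279, 76, 4, 6, 11], [280.9, 78.5]), ([222, 120, 4, 6, 11], [223.4, 122.4]), ([270, 122, 3, 10, 30], [271.0, 126.5])]
```

View pics/crop1.png

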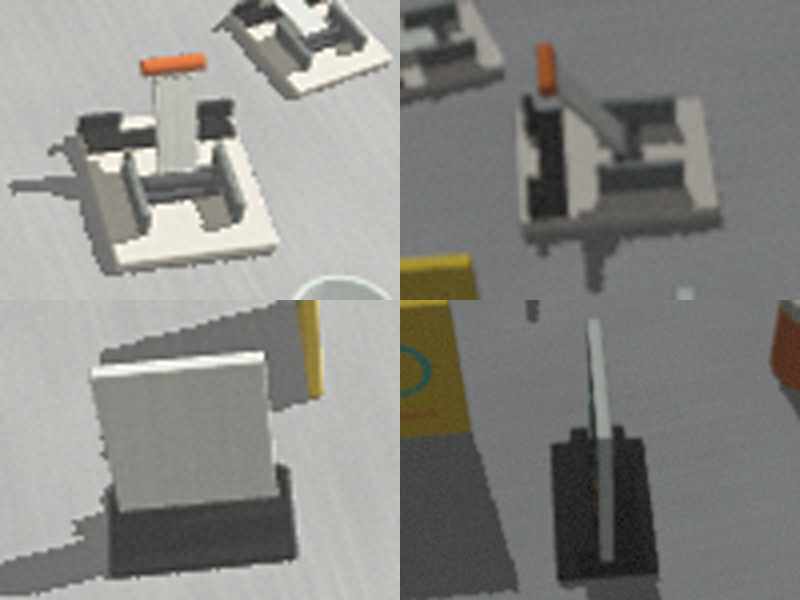

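Crops confirm it: the large stand has black lip at its front (-x side) and its leg already partly up (orange bar at scene (388,164), side (271,127)). The tablet with its pale back towards +x sits in the dock, top edge scene (248,178)-(291,173).

```bash
python3 - <<'E'
from h import *
np.set_printoptions(precision=1,suppress=True)
for n,uv in(("scene",(374.5,213.5)),("scene",(414.2,208)),("side",(265,134.5)),("side",(310,134.5)),("side",(314.5,162.5)),("side",(266.2,165.5))):print("corner",n,onz(n,uv,12))
print("bar",tri([ray("scene",(388,163.7)),ray("side",(271.2,127))]))
for p in((248,178),(291.2,173.2)):print("tab top scene",onz("scene",p,168))
for p in((310,225.3),(306.3,182.4)):print("tab top side",onz("side",p,168))
for p in((130,185),(165,220)):print("kettle",onz("scene",p,215))
for p in((252,262),(430,225)):print("cup top c",onz("scene",p,80))
print("tin",onz("scene",(335,250),105)); print("yel",onz("scene",(299,122),168),onz("scene",(304,183),0),onz("side",(206,178),168),onz("side",(256,176),168))
# small stand
print("small",onz("scene",(422,156),5), onz("side",(240,124),5))
E
```

```text
corner scene [607.6 131.3  12. ]
corner scene [622.4 245.9  12. ]
corner side [497.9 269.   12. ]
corner side [624. 236.  12.]
corner side [606.8 119.2  12. ]
corner side [479.2 140.6  12. ]
bar [509.2 202.3  90.4]
tab top scene [ 516.4 -188.   168. ]
tab top scene [532.6 -80.4 168. ]
tab top side [ 515.8 -195.1  168. ]
tab top side [534.7 -90.6 168. ]
kettle [ 501.3 -455.8  215. ]
kettle [ 629.5 -382.3  215. ]
cup top c [ 703.3 -225.    80. ]
cup top c [729.3 226.3  80. ]
tin [744.1 -31.6 105. ]
yel [345.3 -10.6 168. ] [427.8 -25.4   0. ] [343.2 -28.  168. ] [441.  -47.8 168. ]
small [432.4 364.1   5. ] [434.1 345.5   5. ]
```

>>> carry_out:
  slide:
    - [0.28, 0.93, 0.16]
    - [0.28, 0.93, 0.16]
    - [0.28, 0.93, 0.16]
    - [0.28, 0.93, 0.16]
    - [0.28, 0.93, 0.16]
    - [0.28, 0.93, 0.16]
    - [0.28, 0.93, 0.16]
    - [0.28, 0.93, 0.16]
    - [0.28, 0.93, 0.16]
  dr:
    - [0, 0, 0.151]
    - [0, 0, 0.151]
    - [0, 0, 0.151]
    - [0, 0, 0.151]
    - [0, 0, 0.151]
    - [0, 0, 0.151]
    - [0, 0, 0.151]
    - [0, 0, 0.151]
    - [0, 0, 0.151]
  gripper: [0, 0, 0, 0, 0, 0, 0, 0, 0]
  newtons: 20

```text
clock: 0.85
eef_pos: [316.2, -258.8, 342.7]
eef_rot: [3.141, 0.0, 1.417]
wrist_force: [-0.3, 0.3, 0.5]
finger_gap: 37.8
finger_force: 0.0
```

>>> carry_out:
  slide:
    - [0.28, 0.93, 0]
    - [0.28, 0.93, 0]
    - [0.28, 0.93, 0]
    - [0.28, 0.93, 0]
    - [0.28, 0.93, 0]
    - [0.28, 0.93, 0]
    - [0.28, 0.93, 0]
  dr:
    - [0, 0, 0]
    - [0, 0, 0]
    - [0, 0, 0]
    - [0, 0, 0]
    - [0, 0, 0]
    - [0, 0, 0]
    - [0, 0, 0]
  gripper: [0, 0, 0, 0, 0, 0, 0]

```text
clock: 1.43
eef_pos: [386.8, -22.8, 342.4]
eef_rot: [-3.141, -0.001, 1.414]
wrist_force: [0.3, 0.1, 0.0]
finger_gap: 0.5
finger_force: 0.0
```

>>> carry_out:
  slide:
    - [0.28, 0.93, 0]
    - [0.28, 0.93, 0]
    - [0.28, 0.93, 0]
    - [0.28, 0.93, 0]
    - [0.28, 0.93, 0]
    - [0.28, 0.93, 0]
    - [0.28, 0.93, 0]
    - [0.28, 0.93, 0]
  dr:
    - [0, 0, 0]
    - [0, 0, 0]
    - [0, 0, 0]
    - [0, 0, 0]
    - [0, 0, 0]
    - [0, 0, 0]
    - [0, 0, 0]
    - [0, 0, 0]
  gripper: [0, 0, 0, 0, 0, 0, 0, 0]

```text
clock: 2.1
eef_pos: [456.3, 206.0, 341.7]
eef_rot: [-3.14, 0.001, 1.412]
wrist_force: [-0.0, -0.8, 0.2]
finger_gap: 0.4
finger_force: 0.0
```

```bash
python3 - <<'E'
from h import *
s=read_state();print(s["clock"],s["eef_pos"],s["eef_rot"],s["finger_gap"],s["wrist_force"])
import pickle
m=camera_model("wrist");w=camera("wrist");cv2.imwrite("pics/w1.png",w[:,:,::-1]);pickle.dump(m,open("w1.pkl","wb"))
E
```

```text
2.1 [456.32654221 206.03313756 341.70151503] [-3.14004309e+00  9.89848983e-04  1.41185345e+00] 0.3994808669191796 [-0.01289756 -0.81666717  0.1722624 ]
```

View pics/w1.png

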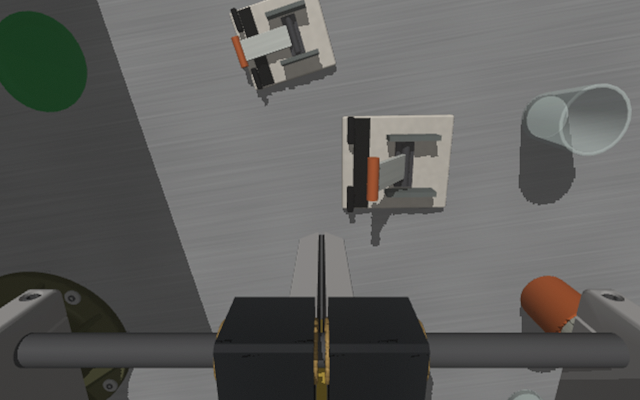

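Wrist picture: stand base corners (343,115), (452,115), (444,209), (343,207); orange bar at (373,179), hinge axis around (404,163); the small look-alike stand is top left (285,45).

```bash
python3 - <<'E'
from h import *
import pickle
np.set_printoptions(precision=1,suppress=True)
m=pickle.load(open("w1.pkl","rb"));im=cv2.imread("pics/w1.png")
P=[onz("wrist",p,12,m)[:2] for p in((343.5,115.5),(452.5,115),(444.5,208.5),(343.5,207.5))]
P=np.array(P);print(P,P.mean(0))
ex=P[1]-P[0]+P[2]-P[3];ey=P[0]-P[3]+P[1]-P[2];print(np.linalg.norm(ex)/2,np.linalg.norm(ey)/2,np.arctan2(ex[1],ex[0]),np.arctan2(-ey[0],ey[1]))
h=cv2.cvtColor(im,cv2.COLOR_BGR2HSV);k=cv2.inRange(h,(3,150,100),(18,255,255));N,_,st,c=cv2.connectedComponentsWithStats(k)
for i in range(1,N):
  if st[i][4]>100:print(st[i],c[i])
j=[i for i in range(1,N) if 350<c[i][0]<400][0]
print("bar",tri([ray("wrist",c[j],m),ray("scene",(387.6,163.6)),ray("side",(271.1,126.8))]))
yaw=np.arctan2(ex[1],ex[0]);C=P.mean(0)
for z in(12,22,26):
  q=onz("wrist",(404,163),z,m)[:2]-C;print("hinge?",z,q@[np.cos(yaw),np.sin(yaw)],q@[-np.sin(yaw),np.cos(yaw)])
E
```

```text
[[491.9 264.9]
 [621.4 244.8]
 [605.7 127.3]
 [475.7 149.4]] [548.7 196.6]
131.43981850706723 117.56041138020886 -0.1612107749260198 -0.13618673893316469
[232  36  16  32 191] [239.3  51.5]
[367 157  12  44 458] [372.5 178.7]
[ 524  276   57   50 1744] [553.7 298.3]
bar [508.6 201.9  90.8]
hinge? 12 10.086580996774451 0.662396283225739
hinge? 22 7.5692326000406025 2.531154851706821
hinge? 26 6.562293241347108 3.2786582790992553
```

>>> carry_out:
  slide:
    - [0, 0.016, -0.66]
    - [0, 0.016, -0.66]
    - [0, 0.016, -0.66]
    - [0, 0.016, -0.66]
    - [0, 0.016, -0.66]
    - [0, 0.016, -0.66]
  dr:
    - [0, 0, 0]
    - [0, 0, 0]
    - [0, 0, 0]
    - [0, 0, 0]
    - [0, 0, 0]
    - [0, 0, 0]
  gripper: [0, 0, 0, 0, 0, 0]

```text
clock: 2.65
eef_pos: [456.0, 208.3, 177.7]
eef_rot: [-3.139, 0.001, 1.41]
wrist_force: [-0.4, -0.1, 0.6]
finger_gap: 0.4
finger_force: 0.0
```

>>> carry_out:
  slide:
    - [0.02, -0.003, 0]
    - [0.04, -0.006, 0]
    - [0.06, -0.009, 0]
    - [0.08, -0.012, 0]
    - [0.1, -0.016, 0]
    - [0.12, -0.019, 0]
    - [0.14, -0.022, 0]
    - [0.16, -0.025, 0]
    - [0.16, -0.025, 0]
  dr:
    - [0, 0, 0]
    - [0, 0, 0]
    - [0, 0, 0]
    - [0, 0, 0]
    - [0, 0, 0]
    - [0, 0, 0]
    - [0, 0, 0]
    - [0, 0, 0]
    - [0, 0, 0]
  gripper: [0, 0, 0, 0, 0, 0, 0, 0, 0]

```text
clock: 3.4
eef_pos: [496.4, 203.3, 177.6]
eef_rot: [-3.14, 0.0, 1.412]
wrist_force: [-3.1, 0.4, 1.6]
finger_gap: 0.6
finger_force: 1.4
```

>>> carry_out:
  slide:
    - [0.008, -0.001, 0]
    - [0.016, -0.0025, 0]
    - [0.024, -0.004, 0]
    - [0.032, -0.005, 0]
    - [0.04, -0.006, 0]
    - [0.048, -0.0075, 0]
    - [0.056, -0.009, 0]
    - [0.064, -0.01, 0]
    - [0.072, -0.011, 0]
    - [0.072, -0.011, 0]
  dr:
    - [0, 0, 0]
    - [0, 0, 0]
    - [0, 0, 0]
    - [0, 0, 0]
    - [0, 0, 0]
    - [0, 0, 0]
    - [0, 0, 0]
    - [0, 0, 0]
    - [0, 0, 0]
    - [0, 0, 0]
  gripper: [0, 0, 0, 0, 0, 0, 0, 0, 0, 0]

```text
clock: 4.23
eef_pos: [514.3, 200.6, 177.6]
eef_rot: [3.141, -0.0, 1.412]
wrist_force: [-4.0, 1.5, 1.4]
finger_gap: 0.4
finger_force: 1.7
```

>>> carry_out:
  slide:
    - [0.006, -0.001, 0]
    - [0.012, -0.002, 0]
    - [0.018, -0.003, 0]
    - [0.024, -0.004, 0]
    - [0.024, -0.004, 0]
  dr:
    - [0, 0, 0]
    - [0, 0, 0]
    - [0, 0, 0]
    - [0, 0, 0]
    - [0, 0, 0]
  gripper: [0, 0, 0, 0, 0]

```text
clock: 4.65
eef_pos: [520.3, 199.6, 177.6]
eef_rot: [3.141, -0.0, 1.412]
wrist_force: [-3.1, 0.5, 2.1]
finger_gap: 0.3
finger_force: 1.6
```

```bash
python3 - <<'E'
from h import *
np.set_printoptions(precision=1,suppress=True)
im=camera("side")[:,:,::-1].copy();h=cv2.cvtColor(im,cv2.COLOR_BGR2HSV);cv2.imwrite("pics/s2.png",im)
k=cv2.inRange(h,(3,150,100),(18,255,255));N,_,st,c=cv2.connectedComponentsWithStats(k)
w=[np.array([np.cos(-.155),np.sin(-.155)]),np.array([548.7,196.5])]
for i in range(1,N):
  if st[i][4]>5 and 90<c[i][1]<180:
    print(st[i],c[i])
for a in np.arange(.9,1.45,.1):
  x=8.5-85*np.cos(a);p=w[1]+w[0]*x;print(a,proj("side",[*p,22+85*np.sin(a)]))
print(read_state()["eef_pos"],read_state()["wrist_force"])
E
```

```text
[280 116   5  11  28] [282.2 120.7]
[222 120   4   6  11] [223.4 122.4]
0.9 [269.  126.7]
1.0 [271.5 125.1]
1.1 [274.1 123.6]
1.2 [277.  122.3]
1.2999999999999998 [280.  121.3]
1.4 [283.2 120.5]
[520.2 199.6 177.6] [-2.5  0.9  2. ]
```

>>> carry_out:
  slide:
    - [0.002, 0, 0]
    - [0.004, -0.0005, 0]
    - [0.006, -0.001, 0]
    - [0.008, -0.001, 0]
    - [0.008, -0.001, 0]
  dr:
    - [0, 0, 0]
    - [0, 0, 0]
    - [0, 0, 0]
    - [0, 0, 0]
    - [0, 0, 0]
  gripper: [0, 0, 0, 0, 0]

```text
clock: 5.12
eef_pos: [522.1, 199.3, 177.7]
eef_rot: [3.142, -0.0, 1.413]
wrist_force: [-2.7, -0.1, 2.7]
finger_gap: 0.2
finger_force: 1.8
```

>>> carry_out:
  slide:
    - [0.002, 0, 0]
    - [0.004, -0.0005, 0]
    - [0.006, -0.001, 0]
    - [0.006, -0.001, 0]
  dr:
    - [0, 0, 0]
    - [0, 0, 0]
    - [0, 0, 0]
    - [0, 0, 0]
  gripper: [0, 0, 0, 0]

```text
clock: 5.45
eef_pos: [523.6, 199.1, 177.7]
eef_rot: [3.142, -0.0, 1.413]
wrist_force: [-3.5, 1.1, 2.2]
finger_gap: 0.6
finger_force: 1.8
```

>>> carry_out:
  slide:
    - [0.002, 0, 0]
    - [0.004, -0.0005, 0]
    - [0.006, -0.001, 0]
    - [0.006, -0.001, 0]
  dr:
    - [0, 0, 0]
    - [0, 0, 0]
    - [0, 0, 0]
    - [0, 0, 0]
  gripper: [0, 0, 0, 0]

```text
clock: 5.78
eef_pos: [525.1, 198.8, 177.6]
eef_rot: [3.142, -0.0, 1.413]
wrist_force: [-2.9, 1.1, 1.9]
finger_gap: 0.4
finger_force: 1.7
```

>>> carry_out:
  slide:
    - [0.002, 0, 0]
    - [0.004, -0.0005, 0]
    - [0.004, -0.0005, 0]
  dr:
    - [0, 0, 0]
    - [0, 0, 0]
    - [0, 0, 0]
  gripper: [0, 0, 0]

```text
clock: 6.03
eef_pos: [526.1, 198.7, 177.6]
eef_rot: [3.142, 0.0, 1.413]
wrist_force: [-3.4, 0.7, 1.8]
finger_gap: 0.4
finger_force: 1.7
```

>>> carry_out:
  slide:
    - [0.002, 0, 0]
    - [0.004, -0.0005, 0]
    - [0.004, -0.0005, 0]
  dr:
    - [0, 0, 0]
    - [0, 0, 0]
    - [0, 0, 0]
  gripper: [0, 0, 0]

```text
clock: 6.28
eef_pos: [527.1, 198.6, 177.7]
eef_rot: [3.142, 0.0, 1.413]
wrist_force: [-3.5, 1.1, 2.4]
finger_gap: 0.7
finger_force: 1.7
```

>>> carry_out:
  slide:
    - [0.002, 0, 0]
    - [0.004, -0.0005, 0]
    - [0.004, -0.0005, 0]
  dr:
    - [0, 0, 0]
    - [0, 0, 0]
    - [0, 0, 0]
  gripper: [0, 0, 0]

```text
clock: 6.53
eef_pos: [527.8, 198.5, 177.7]
eef_rot: [-3.141, 0.0, 1.413]
wrist_force: [-6.9, 0.8, 4.0]
finger_gap: 0.2
finger_force: 3.4
```

>>> carry_out:
  slide:
    - [0.002, 0, 0]
    - [0.004, -0.0005, 0]
    - [0.004, -0.0005, 0]
  dr:
    - [0, 0, 0]
    - [0, 0, 0]
    - [0, 0, 0]
  gripper: [0, 0, 0]

```text
clock: 6.78
eef_pos: [528.6, 198.5, 177.7]
eef_rot: [-3.14, 0.0, 1.413]
wrist_force: [-9.3, 1.3, 6.3]
finger_gap: 0.4
finger_force: 5.1
```

>>> carry_out:
  slide:
    - [0, 0, 0]
    - [0, 0, 0]
    - [0, 0, 0]
    - [0, 0, 0]
    - [0, 0, 0]
    - [0, 0, 0]
    - [0, 0, 0]
  dr:
    - [0, 0, 0]
    - [0, 0, 0]
    - [0, 0, 0]
    - [0, 0, 0]
    - [0, 0, 0]
    - [0, 0, 0]
    - [0, 0, 0]
  gripper: [0, 0, 0, 0, 0, 0, 0]

```text
clock: 7.37
eef_pos: [528.5, 198.5, 177.7]
eef_rot: [-3.14, 0.0, 1.413]
wrist_force: [-9.1, 0.7, 5.8]
finger_gap: 0.3
finger_force: 5.0
```

>>> carry_out:
  slide:
    - [-0.01, 0.0015, 0]
    - [-0.1, 0.016, 0]
    - [-0.2, 0.03, 0]
    - [-0.2, 0.03, 0]
    - [-0.2, 0.03, 0.6]
    - [-0.2, 0.03, 0.6]
    - [-0.2, 0.03, 0.6]
    - [-0.2, 0.03, 0.6]
    - [-0.2, 0.03, 0.6]
  dr:
    - [0, 0, 0]
    - [0, 0, 0]
    - [0, 0, 0]
    - [0, 0, 0]
    - [0, 0, 0]
    - [0, 0, 0]
    - [0, 0, 0]
    - [0, 0, 0]
    - [0, 0, 0]
  gripper: [0, 0, 0, 0, 0, 0, 0, 0, 0]

```text
clock: 8.12
eef_pos: [480.4, 206.1, 333.6]
eef_rot: [3.133, -0.005, 1.412]
wrist_force: [0.8, 0.4, 0.2]
finger_gap: 0.3
finger_force: 0.0
```

```bash
python3 - <<'E'
from h import *
np.set_printoptions(precision=1,suppress=True)
im={}
R=[]
print(read_state()["eef_pos"])
for n in("side","scene","wrist"):
  m=camera_model(n);im=camera(n)[:,:,::-1].copy();cv2.imwrite(f"pics/{n}3.png",im);h=cv2.cvtColor(im,cv2.COLOR_BGR2HSV)
  k=cv2.inRange(h,(3,150,100),(18,255,255));N,_,st,c=cv2.connectedComponentsWithStats(k)
  e=proj(n,[543,198,106],m)
  j=min(range(1,N),key=lambda i:np.hypot(*(c[i]-e)));print(n,e,c[j],st[j]);R.append(ray(n,c[j],m))
print(tri(R))
E
```

```text
[480.4 206.1 333.6]
side [283.2 120.3] [284.7 120.5] [283 116   4  11  33]
scene [391.6 169.3] [392.1 169.2] [384 167  16   5  51]
wrist [388.8 188.1] [390.4 188.9] [384 166  14  47 536]
[545.1 197.4 106.8]
```

>>> carry_out:
  slide:
    - [0.09, -0.7, 0]
    - [0.09, -0.7, 0]
    - [0.09, -0.7, 0]
    - [0.09, -0.7, 0]
    - [0.09, -0.7, 0]
  dr:
    - [0, 0, 0]
    - [0, 0, 0]
    - [0, 0, 0]
    - [0, 0, 0]
    - [0, 0, 0]
  gripper: [50, 50, 50, 50, 50]

```text
clock: 8.68
eef_pos: [501.7, 26.4, 325.9]
eef_rot: [-3.139, 0.001, 1.409]
wrist_force: [-0.3, 0.4, -0.6]
finger_gap: 29.9
finger_force: 0.0
```

>>> carry_out:
  slide:
    - [0.09, -0.74, 0]
    - [0.09, -0.74, 0]
    - [0.09, -0.74, 0]
    - [0.09, -0.74, 0]
    - [0.09, -0.74, 0]
    - [0.09, -0.74, 0]
  dr:
    - [0, 0, 0]
    - [0, 0, 0]
    - [0, 0, 0]
    - [0, 0, 0]
    - [0, 0, 0]
    - [0, 0, 0]
  gripper: [50, 50, 50, 50, 50, 50]

```text
clock: 9.18
eef_pos: [524.0, -157.7, 325.4]
eef_rot: [-3.139, -0.0, 1.409]
wrist_force: [-0.1, -0.4, -0.1]
finger_gap: 47.1
finger_force: 0.0
```

```bash
python3 - <<'E'
from h import *
import pickle
s=read_state();print(s["eef_pos"],s["eef_rot"],s["finger_gap"])
m=camera_model("wrist");w=camera("wrist");cv2.imwrite("pics/w4.png",w[:,:,::-1]);pickle.dump(m,open("w4.pkl","wb"))
E
```

```text
[ 523.95298536 -157.66350245  325.44097139] [-3.13863997e+00 -5.08806857e-05  1.40863000e+00] 47.13585038463997
```

View pics/w4.png

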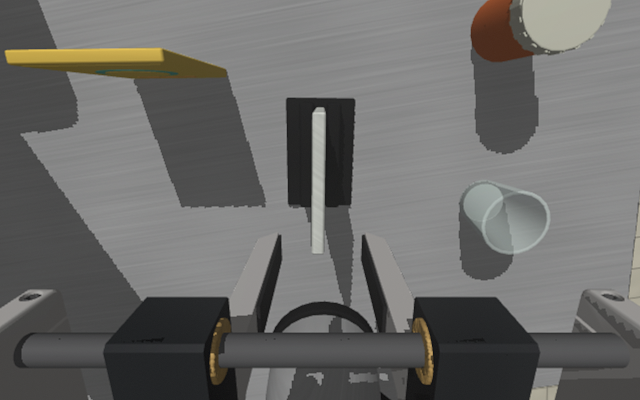

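Wrist picture: tablet's top edge runs (319.5,111)-(317.5,252), between the open fingers; dock around (320,150), yellow look-alike left (115,62), cup (510,220) and tin (540,20) are clear.

```bash
python3 - <<'E'
from h import *
import pickle
np.set_printoptions(precision=2,suppress=True)
m=pickle.load(open("w4.pkl","rb"));im=cv2.imread("pics/w4.png")
k=cv2.inRange(im,(150,150,150),(255,255,255));k[:,:300]=0;k[:,335:]=0;k[:95]=0;k[265:]=0
k=cv2.morphologyEx(k,cv2.MORPH_OPEN,np.ones((5,5)))
N,_,st,c=cv2.connectedComponentsWithStats(k);print(st[1:],c[1:])
j=1+np.argmax(st[1:,4]);l,t,w,h,_=st[j]
L=(_==j) if 0 else None
lab=cv2.connectedComponents(k)[1]==j
def rowmid(v):
  u=np.where(lab[v])[0];return u.min(),u.max()+1
A=[];
for v in(t+8,t+h//2,t+h-8):
  a,b=rowmid(v);A.append(onz("wrist",((a+b)/2,v),168,m));print(v,a,b,A[-1],np.linalg.norm(onz("wrist",(a,v),168,m)-onz("wrist",(b,v),168,m)))
d=A[0]-A[2];print("yaw of tablet",np.arctan2(-d[0],d[1]))
for v in(t,t+h):print("end",v,onz("wrist",(rowmid(min(v,t+h-1)-(0 if v>t else -1))[0]+6,v),168,m))
E
```

```text
[[ 312  108   13  145 1589]] [[317.67 180.34]]
116 313 325 [532.95 -86.51 168.  ] 8.408814928635032
180 313 324 [ 525.1  -131.89  168.  ] 8.143140718768016
245 312 323 [ 515.78 -183.47  168.  ] 8.63839585606759
yaw of tablet -0.1753366265774703
end 108 [535.89 -81.51 168.  ]
end 253 [ 515.04 -190.34  168.  ]
```

>>> carry_out:
  slide:
    - [0.005, 0.087, 0]
    - [0.005, 0.087, -0.15]
    - [0.005, 0.087, -0.39]
    - [0.005, 0.087, -0.39]
    - [0.005, 0.087, -0.39]
    - [0.005, 0.087, -0.39]
  dr:
    - [0, 0, -0.001]
    - [0, 0, -0.001]
    - [0, 0, -0.001]
    - [0, 0, -0.001]
    - [0, 0, -0.001]
    - [0, 0, -0.001]
  gripper: [50, 50, 50, 50, 50, 50]

```text
clock: 9.73
eef_pos: [525.2, -131.4, 229.7]
eef_rot: [-3.14, -0.0, 1.407]
wrist_force: [-0.1, 0.4, 0.5]
finger_gap: 47.0
finger_force: 0.0
```

>>> carry_out:
  slide:
    - [0, 0, 0]
    - [0, 0, 0]
    - [0, 0, 0]
    - [0, 0, 0]
    - [0, 0, 0]
    - [0, 0, 0]
    - [0, 0, 0]
    - [0, 0, 0]
  dr:
    - [0, 0, 0]
    - [0, 0, 0]
    - [0, 0, 0]
    - [0, 0, 0]
    - [0, 0, 0]
    - [0, 0, 0]
    - [0, 0, 0]
    - [0, 0, 0]
  gripper: [0, 0, 0, 0, 0, 0, 0, 0]
  newtons: 20

```text
clock: 10.4
eef_pos: [525.3, -132.4, 230.5]
eef_rot: [3.141, 0.0, 1.406]
wrist_force: [-0.9, -0.6, 4.1]
finger_gap: 10.0
finger_force: 20.0
```

>>> carry_out:
  slide:
    - [0, 0, 0.1]
    - [0, 0, 0.2]
    - [0, 0, 0.35]
    - [0, 0, 0.5]
    - [0, 0, 0.6]
    - [0, 0, 0.6]
    - [0, 0, 0.6]
  dr:
    - [0, 0, 0]
    - [0, 0, 0]
    - [0, 0, 0]
    - [0, 0, 0]
    - [0, 0, 0]
    - [0, 0, 0]
    - [0, 0, 0]
  gripper: [0, 0, 0, 0, 0, 0, 0]

```text
clock: 10.98
eef_pos: [525.3, -132.4, 380.2]
eef_rot: [3.141, 0.0, 1.406]
wrist_force: [0.3, -0.1, -3.8]
finger_gap: 9.9
finger_force: 20.0
```

```bash
python3 - <<'E'
from h import *
import pickle
np.set_printoptions(precision=1,suppress=True)
m=pickle.load(open("w1.pkl","rb"));g=cv2.cvtColor(cv2.imread("pics/w1.png"),cv2.COLOR_BGR2GRAY)
for v in(125,135,150,200):print(v,g[v,338:378].tolist())
C=np.array([548.7,196.5]);ax=np.array([np.cos(-.157),np.sin(-.157)])
for z in(12,26):
  for u in(343.5,348,356,362,370):print(z,u,[round(float((onz("wrist",(u,v),z,m)[:2]-C)@ax),1) for v in(125,150,200)])
s=read_state();print(s["eef_pos"],s["eef_rot"],s["finger_gap"])
E
```

```text
125 [120, 121, 121, 111, 125, 158, 163, 168, 157, 104, 25, 34, 37, 37, 36, 35, 35, 36, 35, 35, 35, 35, 34, 36, 36, 36, 37, 36, 36, 36, 33, 44, 122, 173, 168, 167, 166, 166, 165, 165]
135 [122, 122, 122, 113, 126, 158, 164, 170, 146, 70, 28, 35, 36, 35, 36, 34, 33, 33, 34, 36, 36, 36, 36, 37, 37, 35, 36, 35, 36, 35, 34, 63, 131, 167, 163, 163, 165, 164, 165, 164]
150 [121, 121, 121, 114, 126, 157, 161, 163, 163, 165, 154, 119, 89, 93, 87, 61, 27, 33, 36, 35, 36, 36, 35, 35, 36, 36, 35, 36, 35, 35, 28, 113, 169, 164, 162, 161, 163, 163, 163, 163]
200 [121, 120, 122, 116, 127, 156, 163, 166, 137, 40, 31, 32, 35, 34, 34, 31, 31, 34, 36, 37, 35, 35, 36, 35, 34, 34, 35, 33, 41, 64, 95, 108, 104, 102, 97, 96, 96, 101, 102, 121]
12 343.5 [-66.6, -66.0, -64.9]
12 348 [-61.1, -60.5, -59.1]
12 356 [-51.4, -50.6, -48.7]
12 362 [-44.1, -43.1, -40.9]
12 370 [-34.4, -33.2, -30.6]
26 343.5 [-67.5, -67.0, -65.9]
26 348 [-62.2, -61.6, -60.2]
26 356 [-52.8, -52.0, -50.2]
26 362 [-45.8, -44.8, -42.7]
26 370 [-36.4, -35.3, -32.7]
[ 525.3 -132.4  380.2] [3.1 0.  1.4] 9.922786082832307
```

>>> carry_out:
  slide:
    - [0.05, 0.1, 0]
    - [0.1, 0.25, 0]
    - [0.167, 0.4, 0]
    - [0.167, 0.55, 0]
    - [0.167, 0.7, 0]
    - [0.167, 0.8, 0]
    - [0.167, 0.8, 0]
  dr:
    - [0, 0, 0]
    - [0, 0, 0]
    - [0, 0, 0]
    - [0, 0, 0.0022]
    - [0, 0, 0.0022]
    - [0, 0, 0.0022]
    - [0, 0, 0.0022]
  gripper: [0, 0, 0, 0, 0, 0, 0]

```text
clock: 11.57
eef_pos: [566.5, 71.8, 377.4]
eef_rot: [-3.137, -0.0, 1.424]
wrist_force: [0.2, 1.0, -4.0]
finger_gap: 9.8
finger_force: 20.0
```

>>> carry_out:
  slide:
    - [0, 0.1, 0]
    - [0, 0.2, 0]
    - [0, 0.35, 0]
    - [0, 0.45, 0]
    - [0, 0.519, 0]
    - [0, 0.519, 0]
    - [0, 0.519, -0.1]
    - [0, 0.519, -0.2]
    - [0, 0.519, -0.32]
    - [0, 0.519, -0.32]
  dr:
    - [0, 0, 0]
    - [0.002, 0.013, 0]
    - [0.004, 0.026, 0]
    - [0.006, 0.039, 0]
    - [0.0071, 0.0472, 0]
    - [0.0071, 0.0472, 0]
    - [0.0071, 0.0472, 0]
    - [0.0071, 0.0472, 0]
    - [0.0071, 0.0472, 0]
    - [0.0071, 0.0472, 0]
  gripper: [0, 0, 0, 0, 0, 0, 0, 0, 0, 0]

```text
clock: 12.4
eef_pos: [565.8, 196.1, 292.9]
eef_rot: [-2.833, 0.005, 1.419]
wrist_force: [0.4, -0.0, -4.8]
finger_gap: 9.7
finger_force: 20.0
```

```bash
python3 - <<'E'
from h import *
from scipy.spatial.transform import Rotation as Ro
np.set_printoptions(precision=3,suppress=True)
s=read_state();print(s["clock"],s["eef_pos"],s["eef_rot"],s["finger_gap"],s["wrist_force"])
ps=-.15;C=np.array([548.2,196.6,0]);S=Ro.from_euler("z",ps)
T=Ro.from_euler("xyz",s["eef_rot"])
print("tool z in stand",S.inv().apply(T.apply([0,0,1])),"tool y",S.inv().apply(T.apply([0,1,0])),"tcp stand",S.inv().apply(s["eef_pos"]-C))
im=np.hstack([cv2.resize(camera("side")[60:260,200:400],(400,400)),cv2.resize(camera("scene")[60:260,290:490],(400,400))])
cv2.imwrite("pics/p5.png",im[:,:,::-1])
E
```

```text
12.4 [565.838 196.058 292.935] [-2.833  0.005  1.419] 9.712467732177963 [ 0.354 -0.004 -4.762]
tool z in stand [-0.304 -0.004 -0.953] tool y [ 0.953 -0.003 -0.304] tcp stand [ 17.521   2.099 292.935]
```

View pics/p5.png

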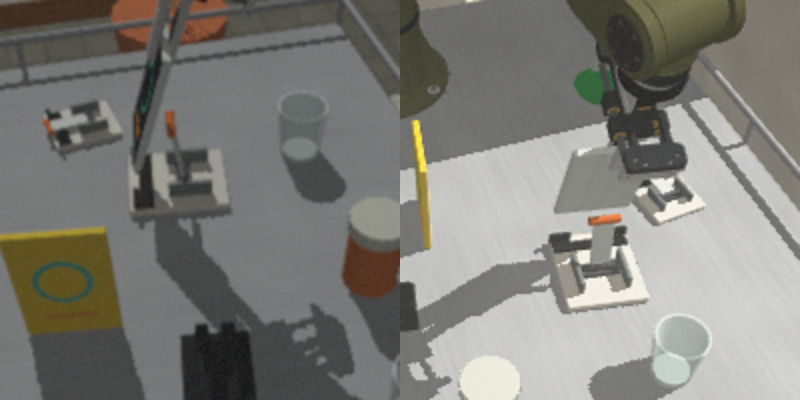

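The picture shows the tablet held tilted over the stand, bottom edge scene (367.5,165)-(406,161.5), side near-bottom corner (269,143.5). I compare these with the predicted corners.

```bash
python3 - <<'E'
from h import *
from scipy.spatial.transform import Rotation as Ro
np.set_printoptions(precision=1,suppress=True)
s=read_state();T=Ro.from_euler("xyz",s["eef_rot"]);S=Ro.from_euler("z",-.15);C=np.array([548.2,196.6,0])
# tool frame: x~stand +y, y~stand +x, z down along tablet
for nm,p in(("rear bot -y",[-58.5,5,222.5]),("rear bot +y",[51.5,5,222.5]),("front bot -y",[-58.5,-5,222.5])):
  X=s["eef_pos"]+T.apply(p);print(nm,S.inv().apply(X-C),"scene",proj("scene",X),"side",proj("side",X))
E
```

```text
rear bot -y [-42.9 -55.9  85.6] scene [368. 167.] side [270.  141.4]
rear bot +y [-42.7  54.1  85.4] scene [405.6 162.9] side [269.  115.3]
front bot -y [-52.4 -55.9  88.6] scene [367.3 163.9] side [266.2 140.8]
```

>>> carry_out:
  slide:
    - [0, 0, -0.05]
    - [0, 0, -0.1]
    - [0, 0, -0.15]
    - [0, 0, -0.2]
    - [0, 0, -0.23]
    - [0, 0, -0.25]
    - [0, 0, -0.25]
    - [0, 0, -0.25]
  dr:
    - [0, 0, 0]
    - [0, 0, 0]
    - [0, 0, 0]
    - [0, 0, 0]
    - [0, 0, 0]
    - [0, 0, 0]
    - [0, 0, 0]
    - [0, 0, 0]
  gripper: [0, 0, 0, 0, 0, 0, 0, 0]

```text
clock: 13.17
eef_pos: [567.1, 197.4, 237.8]
eef_rot: [-2.842, 0.0, 1.42]
wrist_force: [-0.3, 0.4, -2.9]
finger_gap: 10.3
finger_force: 20.0
```

```bash
python3 - <<'E'
from h import *
from scipy.spatial.transform import Rotation as Ro
np.set_printoptions(precision=3,suppress=True)
s=read_state();T=Ro.from_euler("xyz",s["eef_rot"]);S=Ro.from_euler("z",-.15);C=np.array([548.2,196.6,0])
print(s["eef_pos"],s["wrist_force"],S.inv().apply(T.apply([0,0,1])))
X=s["eef_pos"]+T.apply([-3.5,5,222.5]);print(S.inv().apply(X-C))
E
```

```text
[567.136 197.415 237.778] [-0.302  0.424 -2.891] [-0.295 -0.    -0.955]
[-42.327   0.101  23.725]
```

>>> carry_out:
  slide:
    - [0, 0, -0.012]
    - [0, 0, -0.024]
    - [0, 0, -0.034]
    - [0, 0, -0.034]
    - [0, 0, -0.034]
  dr:
    - [0, 0, 0]
    - [0, 0, 0]
    - [0, 0, 0]
    - [0, 0, 0]
    - [0, 0, 0]
  gripper: [0, 0, 0, 0, 0]

```text
clock: 13.58
eef_pos: [567.0, 197.4, 229.1]
eef_rot: [-2.842, 0.0, 1.42]
wrist_force: [0.3, 0.1, -3.1]
finger_gap: 9.8
finger_force: 20.0
```

>>> carry_out:
  slide:
    - [0, 0, -0.003]
    - [0, 0, -0.006]
    - [0, 0, -0.006]
    - [0, 0, -0.006]
  dr:
    - [0, 0, 0]
    - [0, 0, 0]
    - [0, 0, 0]
    - [0, 0, 0]
  gripper: [0, 0, 0, 0]

```text
clock: 13.92
eef_pos: [567.0, 197.4, 227.6]
eef_rot: [-2.842, 0.0, 1.42]
wrist_force: [0.7, 0.4, -3.1]
finger_gap: 9.6
finger_force: 20.0
```

>>> carry_out:
  slide:
    - [0, 0, -0.003]
    - [0, 0, -0.004]
    - [0, 0, -0.004]
    - [0, 0, -0.004]
  dr:
    - [0, 0, 0]
    - [0, 0, 0]
    - [0, 0, 0]
    - [0, 0, 0]
  gripper: [0, 0, 0, 0]

```text
clock: 14.25
eef_pos: [567.0, 197.4, 226.6]
eef_rot: [-2.842, 0.0, 1.42]
wrist_force: [-0.9, 0.2, -4.1]
finger_gap: 9.8
finger_force: 20.0
```

>>> carry_out:
  slide:
    - [0, 0, -0.002]
    - [0, 0, -0.004]
    - [0, 0, -0.004]
    - [0, 0, -0.004]
  dr:
    - [0, 0, 0]
    - [0, 0, 0]
    - [0, 0, 0]
    - [0, 0, 0]
  gripper: [0, 0, 0, 0]

```text
clock: 14.58
eef_pos: [567.1, 197.3, 226.2]
eef_rot: [-2.842, 0.0, 1.42]
wrist_force: [-0.5, -1.8, 3.8]
finger_gap: 10.0
finger_force: 20.0
```

>>> carry_out:
  slide:
    - [0, 0, -0.002]
    - [0, 0, -0.004]
    - [0, 0, -0.004]
    - [0, 0, -0.004]
  dr:
    - [0, 0, 0]
    - [0, 0, 0]
    - [0, 0, 0]
    - [0, 0, 0]
  gripper: [0, 0, 0, 0]

```text
clock: 14.92
eef_pos: [567.3, 197.2, 226.0]
eef_rot: [-2.843, -0.0, 1.42]
wrist_force: [-0.4, -2.4, 10.8]
finger_gap: 10.3
finger_force: 20.0
```

>>> carry_out:
  slide:
    - [0, 0, 0.005]
    - [0.003, -0.0005, 0.005]
    - [0.006, -0.001, 0.0045]
    - [0.009, -0.0014, 0.004]
    - [0.0126, -0.002, 0.0035]
    - [0.0126, -0.002, 0.0035]
    - [0.0126, -0.002, 0.0035]
  dr:
    - [0, 0, 0]
    - [0, 0.0006, 0]
    - [0.0002, 0.0012, 0]
    - [0.0003, 0.0018, 0]
    - [0.00035, 0.0024, 0]
    - [0.00035, 0.0024, 0]
    - [0.00035, 0.0024, 0]
  gripper: [0, 0, 0, 0, 0, 0, 0]

```text
clock: 15.5
eef_pos: [570.3, 196.9, 225.4]
eef_rot: [-2.826, 0.0, 1.42]
wrist_force: [0.2, -0.3, -0.7]
finger_gap: 10.3
finger_force: 20.0
```

>>> carry_out:
  slide:
    - [0.003, -0.0005, -0.001]
    - [0.006, -0.001, -0.0017]
    - [0.0085, -0.0013, -0.0025]
    - [0.0085, -0.0013, -0.0025]
    - [0.0085, -0.0013, -0.0025]
  dr:
    - [0, 0.0006, 0]
    - [0.0002, 0.0011, 0]
    - [0.00025, 0.0016, 0]
    - [0.00025, 0.0016, 0]
    - [0.00025, 0.0016, 0]
  gripper: [0, 0, 0, 0, 0]

```text
clock: 15.92
eef_pos: [572.3, 196.5, 224.7]
eef_rot: [-2.816, 0.001, 1.42]
wrist_force: [0.3, -0.5, -2.1]
finger_gap: 9.9
finger_force: 20.0
```

>>> carry_out:
  slide:
    - [0.0035, -0.0005, -0.001]
    - [0.0068, -0.001, -0.002]
    - [0.0068, -0.001, -0.002]
    - [0.0068, -0.001, -0.002]
  dr:
    - [0.0001, 0.0006, 0]
    - [0.0002, 0.00125, 0]
    - [0.0002, 0.00125, 0]
    - [0.0002, 0.00125, 0]
  gripper: [0, 0, 0, 0]

```text
clock: 16.25
eef_pos: [574.0, 196.3, 224.2]
eef_rot: [-2.808, 0.0, 1.42]
wrist_force: [-0.5, -0.4, -3.3]
finger_gap: 9.7
finger_force: 20.0
```

>>> carry_out:
  slide:
    - [0.0035, -0.0005, -0.001]
    - [0.0068, -0.001, -0.002]
    - [0.0068, -0.001, -0.002]
    - [0.0068, -0.001, -0.002]
  dr:
    - [0.0001, 0.0006, 0]
    - [0.0002, 0.00125, 0]
    - [0.0002, 0.00125, 0]
    - [0.0002, 0.00125, 0]
  gripper: [0, 0, 0, 0]

```text
clock: 16.58
eef_pos: [575.6, 196.1, 223.8]
eef_rot: [-2.8, 0.0, 1.42]
wrist_force: [-1.6, 1.0, -1.0]
finger_gap: 10.0
finger_force: 20.0
```

>>> carry_out:
  slide:
    - [0, 0, 0]
    - [0, 0, 0]
    - [0, 0, 0]
    - [0, 0, 0]
    - [0, 0, 0]
  dr:
    - [0, 0, 0]
    - [0, 0, 0]
    - [0, 0, 0]
    - [0, 0, 0]
    - [0, 0, 0]
  gripper: [14, 18, 24, 28, 30]

```text
clock: 17.0
eef_pos: [575.8, 196.0, 224.0]
eef_rot: [-2.801, 0.0, 1.42]
wrist_force: [-0.0, -0.2, -0.4]
finger_gap: 27.4
finger_force: 0.0
```

```bash
python3 - <<'E'
from h import *
s=read_state();print(s["clock"],s["eef_pos"],s["finger_gap"],s["wrist_force"],s["finger_force"])
im=np.hstack([cv2.resize(camera("side")[60:260,200:400],(400,400)),cv2.resize(camera("scene")[60:260,290:490],(400,400))])
cv2.imwrite("pics/p6.png",im[:,:,::-1])
E
```

```text
17.0 [575.75752304 196.01622213 224.02701085] 27.39417159333244 [-0.03509004 -0.24959192 -0.41920206] 0.0
```

View pics/p6.png

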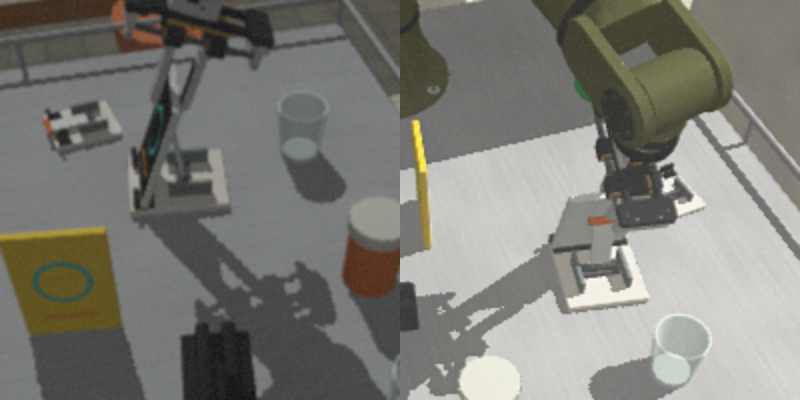

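The tablet leans on the orange bar (side crop (155,130)) with its lower edge in the tray (145,205) and the fingers are clear of it. Retracting along the fingers.

>>> carry_out:
  slide:
    - [0.02, -0.003, 0.057]
    - [0.053, -0.008, 0.15]
    - [0.093, -0.014, 0.264]
    - [0.133, -0.02, 0.377]
    - [0.133, -0.02, 0.377]
    - [0.133, -0.02, 0.377]
    - [0.133, -0.02, 0.377]
    - [0.133, -0.02, 0.377]
  dr:
    - [0, 0, 0]
    - [0, 0, 0]
    - [0, 0, 0]
    - [0, 0, 0]
    - [0, 0, 0]
    - [0, 0, 0]
    - [0, 0, 0]
    - [0, 0, 0]
  gripper: [30, 30, 30, 30, 30, 30, 30, 30]

```text
clock: 17.77
eef_pos: [608.6, 191.1, 316.8]
eef_rot: [-2.798, 0.001, 1.42]
wrist_force: [-0.6, -0.1, -0.3]
finger_gap: 28.4
finger_force: 0.0
```

```bash
python3 - <<'E'
from h import *
s=read_state();print(s["clock"],s["eef_pos"])
im=np.hstack([cv2.resize(camera("side")[60:260,200:400],(400,400)),cv2.resize(camera("scene")[60:260,290:490],(400,400))])
cv2.imwrite("pics/p7.png",im[:,:,::-1])
E
```

```text
17.7667 [608.56732953 191.08695231 316.76801954]
```

View pics/p7.png

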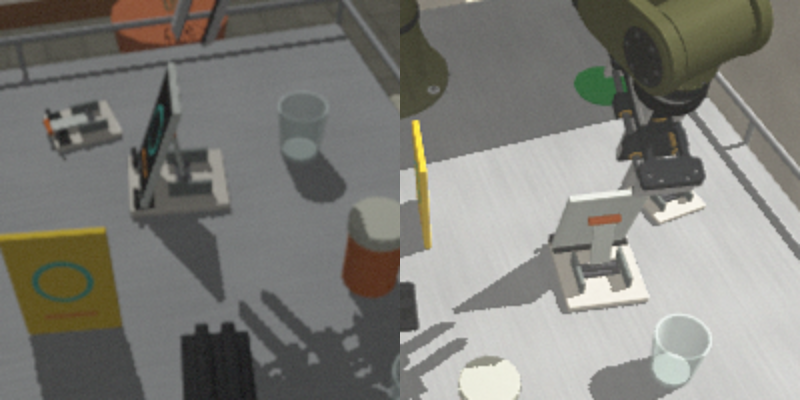

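The tablet stands centred on the stand, leaning on the bar (scene crop (604,220)), and the gripper is clear of everything. I am handing in.

```bash
python3 -c "
from cell import *
print(sign_off())"
```

```text
the job is handed in; nothing more can be done
None
```

I pressed the leg against its stop at about 11 N, set the tablet centred in the stand's tray leaning back about 0.34 rad with its screen to the lip side, moved the gripper clear and handed the job in at about 18 s; no verdict was shown.

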